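# Press the veneer patch on the tilted panel

### The job

The dark veneer patch on the sloped panel of the tilting jig has to be kept pressed. Pick up the plywood pressing pad by its rib, tilt it to the slope, and set it flush on the panel, centred on the patch with the rib running up the slope; push squarely until the sprung panel has sunk about 4 mm, never all the way to its stop. Finish while still gripping the pad and holding it pressed there, and do not disturb the other things on the bench.

Things in the scene. Friction and masses are not known exactly. Their poses are not given: they have to be found in the camera images.
- pad_rib (a point): The pressing pad: loose plywood plate 100 x 80 x 12 mm with a wooden rib (60 long, 22 wide, 40 mm tall) standing on its middle; 52 mm high in all, 100 to 200 g. This point is inside the rib, 34 mm above the flat underside, 18 mm below the rib's top: the place to grip. x runs along the rib and the 100 mm side, y across the rib, z up out of the plate. It starts flat on the bench, rib up.
- patch (a point): Centre of the dark veneer patch (70 mm along x, 50 mm along y, no thickness to speak of) on the upper face of the jig's sloped panel (130 mm along x, 120 mm along y, 14 mm thick). z is the outward normal of the face, x points straight up the slope, y is level. The slope is 11 to 32 degrees, differing each time; the face looks up and towards the robot and its right.
- jig: The wooden tilting jig: base 200 x 200 mm, 20 mm thick, fixed; origin under its centre. The panel's frame is clamped at its tilt and stays there. At the high end two slotted posts, 120 mm high, 44 mm along the slope and 12 mm thick, stand 88 mm to either side of the patch's centre line; small knobs stick out beyond them.
- panel (a joint): How far the panel has been pushed in along its normal, in m: 0 when free, springs resist with about 3 N at first touch and 1.5 N more per mm (about 9 N at 4 mm), hard stop at 0.012. The panel cannot tip, it only sinks squarely.
- offcut: Bystander: wooden offcut 90 x 45 x 28 mm, lying on the bench; origin at the centre of its underside.
- sanding_block: Bystander: cork sanding block 100 x 60 x 30 mm; origin at the centre of its underside.
- tape_roll: Bystander: roll of paper tape lying flat, 90 mm across, 24 mm high; origin at the centre of its underside.
- tin: Bystander: open steel tin, 68 mm across, 70 mm high; origin at the centre of its underside.
- screwdriver: Bystander: screwdriver lying on the bench, about 200 mm long; origin at about its middle, on the bench.
- mallet: Bystander: wooden mallet lying on the bench, about 260 mm long, 26 mm thick, head 96 mm wide; origin at about its middle, on the bench.
- bottle: Bystander: closed white plastic bottle, 60 mm across, 140 mm high; origin at the centre of its underside.
Things that resemble listed ones, but are neither listed nor needed, are in the scene too. There is more than one size of the part that bears pad_rib; the job needs the smaller.

How it is judged:
On the way:
1. the pad is gripped and lifted clear of the bench (height (world z) of pad_rib above 0.07 m and contact force between the fingers and pad above 3 N), for 0.2 s.
At the end, for the whole second after the job is handed in: Fingers still grip the pad (over 3 N), at rest and flat on the panel: within 3 mm of the face, parallel within 0.04 rad, centred on the patch within 12 mm along and across, rib within 0.12 rad of up-slope (either end up), panel sunk 2 to 7 mm under over 3 N (angle between the z axis of pad_rib and the z axis of patch, either way round below 0.04 rad and angle between the x axis of pad_rib and the x axis of patch, either way round below 0.12 rad and x of pad_rib in the frame of patch between -0.012 and 0.012 m and y of pad_rib in the frame of patch between -0.012 and 0.012 m and z of pad_rib in the frame of patch between 0.031 and 0.037 m and value of joint panel between 0.002 and 0.007 m and contact force between pad and panel above 3 N and contact force between the fingers and pad above 3 N and linear speed of pad below 0.01 m/s); the arm keeps its last pose, push and grip.
It fails at once if the panel was driven to its stop (sunk more than 11 mm) (value of joint panel above 0.011 m).
It fails at once if a bystander was moved more than 30 mm (distance of any of offcut, sanding_block, tape_roll, tin, screwdriver, mallet, bottle from where it was at the start of the episode above 0.03 m).
It also fails if it takes over 38 s, if anything falls off the work surface, if the arm or the gripper's body presses on something with over 40 N, if the wrist force passes 120 N, or if a joint passes its speed limit or range.

### The arm

A 6-joint arm with a two-finger parallel gripper is mounted at the origin on the work surface. World frame = base frame: x ahead of the robot, y to its left, z up, the work surface at z = 0. Lengths are in m, angles in rad, forces in N, time in s.
With the tool pointing down it reaches from about 0.3 to 0.75 m from the base axis. Payload 8.5 kg.
Tool frame: the origin (TCP) lies on the front face of the gripper's body, between the roots of the fingers; the fingertips stand 73 mm ahead of it and the grasp point (between the pads) lies 54 mm ahead of it (r.tcp_to_grasp is the distance from the TCP to the grasp point, in m); z points along the fingers, x is the direction in which the jaws open and shut, and the axes are right-handed (so a half turn about z gives the same grasp; the last joint's range is limited). The gripper opens to 85 mm and grips with 20 to 120 N. Pads are 22 mm wide; open, the fingers measure 114 mm over their backs; the gripper's body (76 mm by 85 mm) begins 54 mm behind the grasp point. The pads swing forward as they close: fully open they stand 13 mm farther back than shut.
Start: joints at [-1.389, 0.381, 1.297, -0, 1.464, -0.215], TCP at [0.213, -0.507, 0.304] pointing down, gripper open.
Joint ranges: [-3.11, 3.11], [-0.89, 2.33], [0.22, 2.48], [-1.42, 4.56], [0.17, 2.85], [-2.88, 2.88]. Speed limits (rad/s): [2.39, 2.39, 3.14, 3.14, 3.14, 3.14].

### API

Orientations are given as a unit quaternion [x, y, z, w].
In Python, from plant import r gives the robot as it stands. The module is installed in compiled form; this text tells all that it offers.
- The arm moves only by the shell command python3 -m pendant 'ROWS' [OPENING] [FORCE]. ROWS is JSON, a list of rows, each an object with "slide": the shift along the tool's x, y, z in cm, a list of three; "rotation": the turn, a rotation vector about the tool's x, y, z in degrees, a list of three. In form: [{"slide": [dx, dy, dz], "rotation": [ax, ay, az]}, ...]. A call has 1 to 5 rows; each row is the pose to reach, as a shift and turn from the pose commanded when the call began, along the tool's axes at that moment; what a row does not reach only later rows make up. A row lasts 1/12 s, in which the tool goes at most 41.7 mm and 7.16 degrees, less where a joint would pass 70% of its speed; a pose out of reach is approached as far as the arm can. A call with a gripper value outside its range is refused whole. OPENING is the closure, from 0 (fully open) to 1 (shut), set as the call begins (- or left out, the last holds). The fingers move at their own pace and stop on an object; FORCE is the grip in N (left out, the last holds). Time passes only in rows, so rows that repeat a pose let the fingers close. It gives the time, the measured TCP pose, the force and the opening at its end, in the units of the state.
- r.state(): the state, without advancing time (a new reading comes with each control period).
- r.read_camera(name): name is "scene" or "side" or "wrist"; returns a dict with "img" (420x560x3 uint8, blue, green, red), "depth" (420x560 float32, m along the optical axis (not along the pixel's ray), 0 where there is no reading), "vfov" (degrees; the focal length in pixels is half the picture's height over the tangent of half this angle, whatever the lens; pixels are square), "cx", "cy" (the principal point, pixels), "rvec" (rotation vector, rad) and "tvec" (3), from world to camera coordinates, as OpenCV has them; the wrist camera has in their place "T_tool_cam" (4x4, takes a point from camera to tool coordinates, whose origin is the TCP and whose axes are the tool frame's). Camera axes: x right, y down, z forward; pixel columns grow to the right and rows downward; lengths in m; the calibration is good to about 2 mm. The wrist camera is an equidistant fisheye: a pixel r from the principal point sees the ray r / f radians off the axis. A picture is of the moment at which its call begins: read the wrist's pose just before it.
- r.sign_off(): hands the job in, once; it reports no verdict.
The state is a dict: "time": time; "joints": joint angles; "joint_velocities": joint speeds; "joint_efforts": joint torques, N m; "eef_pos": TCP position; "tcp_rot": TCP orientation; "ft_force": force on the tool from outside, world axes, zero at the start; "ft_torque": the same for the moment, N m; "grip_width": finger opening in m.
Only numpy, scipy, OpenCV 4.12 (cv2) and the standard library are available. Lean on these libraries where they do the work, as an engineer would, in place of code of your own. Each camera call takes 0.05 s, during which the arm holds its last target.

## Working session

There is one attempt and no reset: what is moved stays moved. The work goes in short steps, Python scripts to look and compute and a shell command to move; the robot and the scene stay as the last step left them, time stands still between calls to the robot, and variables do not carry over. Pictures are saved under pics/ and viewed, and the job is handed in when it is done.

```bash
mkdir -p pics
cat > h.py <<'E'
import numpy as np, cv2
from scipy.spatial.transform import Rotation as R
def cam(d):
    f=210/np.tan(np.radians(d['vfov'])/2)
    return f
def pts(d):
    """world xyz per pixel for scene/side"""
    f=cam(d); h,w=d['depth'].shape
    u,v=np.meshgrid(np.arange(w),np.arange(h))
    z=d['depth']
    P=np.stack([(u-d['cx'])/f*z,(v-d['cy'])/f*z,z],-1)
    Rm=R.from_rotvec(np.ravel(d['rvec'])).as_matrix()
    return (P-np.ravel(d['tvec']))@Rm
E
python3 - <<'E'
from plant import r
import numpy as np, cv2, pickle
s=r.state(); print({k:np.round(v,3) for k,v in s.items()}, r.tcp_to_grasp)
D={}
for n in ['scene','side','wrist']:
    d=r.read_camera(n); D[n]=d; cv2.imwrite(f'pics/a_{n}.png',d['img'])
    print(n,{k:np.round(v,3) for k,v in d.items() if k not in('img','depth')},(d['depth']>0).mean())
pickle.dump(D,open('a.pkl','wb'))
E
```

```text
{'time': np.float64(0.0), 'joints': array([-1.389,  0.381,  1.298, -0.   ,  1.464, -0.215]), 'joint_velocities': array([-0.001, -0.   ,  0.   , -0.   ,  0.   , -0.001]), 'joint_efforts': array([-2.0000e-03, -4.4846e+01, -2.3128e+01, -0.0000e+00,  5.0000e-03,
       -0.0000e+00]), 'eef_pos': array([ 0.213, -0.507,  0.303]), 'tcp_rot': array([ 0.833, -0.554, -0.001, -0.001]), 'ft_force': array([-0.329, -0.053,  0.275]), 'ft_torque': array([ 0.079,  0.006, -0.04 ]), 'grip_width': np.float64(0.086)} 0.0539
scene {'vfov': np.float64(54.17), 'cx': np.float64(284.228), 'cy': np.float64(210.897), 'rvec': array([ 2.158,  0.534, -0.285]), 'tvec': array([-0.503, -0.072,  1.475])} 0.9876955782312925
side {'vfov': np.float64(53.116), 'cx': np.float64(287.624), 'cy': np.float64(212.251), 'rvec': array([ 1.024, -2.402,  1.059]), 'tvec': array([0.414, 0.321, 1.145])} 0.9959736394557823
wrist {'vfov': np.float64(65.706), 'cx': np.float64(278.874), 'cy': np.float64(212.232), 'T_tool_cam': array([[ 1.   ,  0.001, -0.   , -0.   ],
       [-0.001,  0.947,  0.32 , -0.082],
       [ 0.   , -0.32 ,  0.947, -0.07 ],
       [ 0.   ,  0.   ,  0.   ,  1.   ]])} 0.99578231292517
```

View pics/a_scene.png

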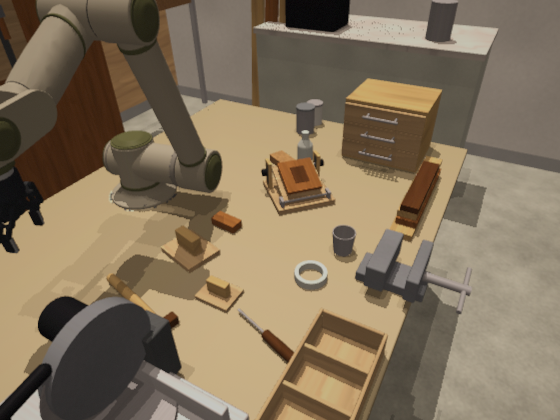

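View pics/a_side.png

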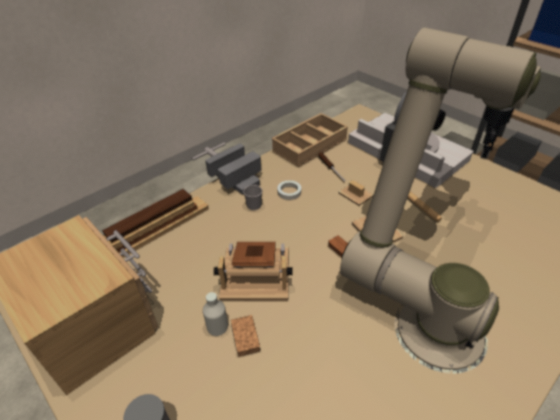

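View pics/a_wrist.png

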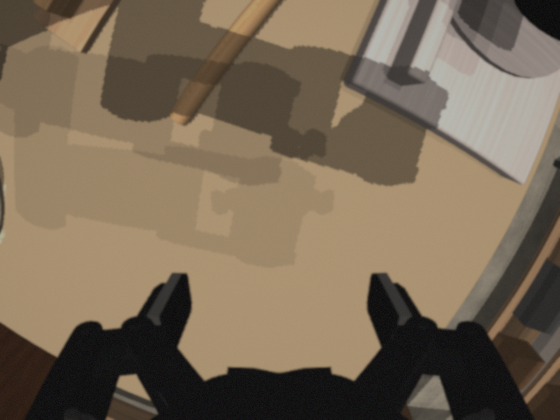

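The scene view shows two pads: a large one at about (190,245) and a small one at about (220,292). The jig is at (298,182) with the patch on its panel. The side view has the jig at (255,262). Next I'll enlarge these areas and measure.

Run:
```python
import pickle,cv2,numpy as np
from h import *
D=pickle.load(open('a.pkl','rb'))
def crop(n,x0,y0,x1,y1,k): return cv2.resize(D[n]['img'][y0:y1,x0:x1],None,fx=k,fy=k,interpolation=cv2.INTER_CUBIC)
cv2.imwrite('pics/b1.png',np.hstack([crop('scene',250,130,350,220,4),crop('side',205,220,305,310,4)]))
cv2.imwrite('pics/b2.png',np.hstack([crop('scene',150,220,250,310,4),crop('side',320,170,420,260,4)]))
P=pts(D['scene'])
for (u,v) in [(220,285),(215,284),(226,288),(240,295),(205,297),(222,304),(188,238),(300,177),(285,172),(310,170),(320,185),(290,192),(298,195)]:
    print((u,v),np.round(P[v,u],4))
P=pts(D['side'])
print('side')
for (u,v) in [(358,187),(353,195),(255,250),(240,247),(270,247),(240,264),(270,264)]:
    print((u,v),np.round(P[v,u],4))
```

```text
(220, 285) [ 0.543  -0.2889  0.0529]
(215, 284) [ 0.5278 -0.2897  0.0498]
(226, 288) [ 0.558  -0.2854  0.0461]
(240, 295) [ 0.5777 -0.2575  0.0029]
(205, 297) [ 0.5076 -0.3121  0.0133]
(222, 304) [ 0.5605 -0.3119  0.0147]
(188, 238) [ 0.3753 -0.2013  0.0759]
(300, 177) [0.517  0.2141 0.0857]
(285, 172) [0.4645 0.2058 0.0952]
(310, 170) [0.5339 0.256  0.0952]
(320, 185) [0.587  0.2226 0.0696]
(290, 192) [0.5168 0.1417 0.0684]
(298, 195) [0.5303 0.1733 0.0416]
side
(358, 187) [ 0.5116 -0.2682  0.054 ]
(353, 195) [ 0.5272 -0.2658  0.0082]
(255, 250) [0.5103 0.219  0.0875]
(240, 247) [0.5582 0.2386 0.0781]
(270, 247) [0.4937 0.1744 0.0801]
(240, 264) [0.4861 0.2939 0.1049]
(270, 264) [0.4278 0.2325 0.1041]
```

View pics/b1.png

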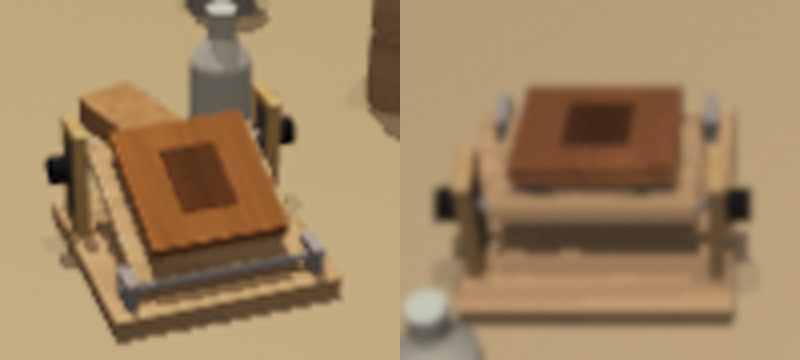

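View pics/b2.png

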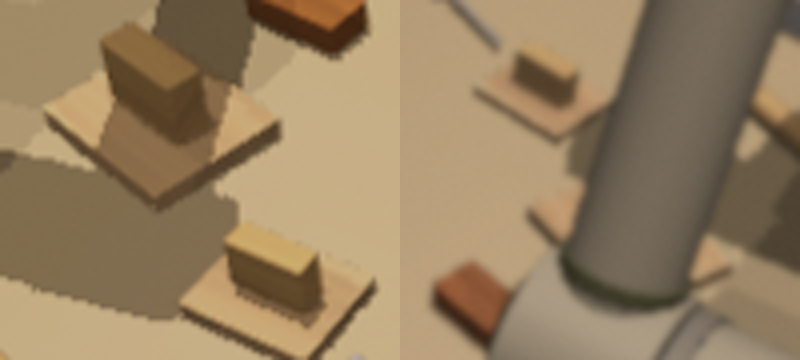

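```bash
cat > m.py <<'E'
import pickle,cv2,numpy as np
from h import *
D=pickle.load(open('a.pkl','rb'))
def plane(Q):
    for _ in range(5):
        c=Q.mean(0); n=np.linalg.svd(Q-c,full_matrices=False)[2][2]; n*=np.sign(n[2])
        e=(Q-c)@n; Q=Q[abs(e)<max(2*e.std(),.001)]
    return c,n,e.std(),len(Q)
for n,poly,pp in [('scene',[(282,166),(307,161),(318,187),(291,190)],[(290,165),(303,163),(310,182),(297,185)]),('side',[(339-205+205,0)]*0 or [(238,244),(374-205,0)][:1]+[(372,244)][:0]+[(272,244),(272,260),(237,258)],[(246,245),(264,245),(263,257),(245,257)])]:
    d=D[n];P=pts(d)
    m=np.zeros((420,560),np.uint8); cv2.fillPoly(m,[np.array(poly)],1)
    c,nn,s,k=plane(P[(m>0)&(d['depth']>0)])
    up=np.array([0,0,1])-nn*nn[2]; up/=np.linalg.norm(up)
    print(n,'c',c.round(4),'n',nn.round(4),'tilt',np.degrees(np.arccos(nn[2])).round(2),'up',up.round(4),'az',np.degrees(np.arctan2(up[1],up[0])).round(2),s,k)
    m2=np.zeros((420,560),np.uint8); cv2.fillPoly(m2,[np.array(pp)],1)
    g=d['img'][:,:,2].astype(float)
    vals=g[m2>0]; t,_=cv2.threshold(vals.astype(np.uint8).reshape(-1,1),0,255,cv2.THRESH_OTSU)
    dark=(m2>0)&(g<=t)
    v,u=np.nonzero(dark)
    f=cam(d); Rm=R.from_rotvec(np.ravel(d['rvec'])).as_matrix(); o=-np.ravel(d['tvec'])@Rm
    def onplane(u,v):
        ray=np.stack([(u-d['cx'])/f,(v-d['cy'])/f,np.ones_like(u,float)],-1)@Rm
        return o+ray*(((c-o)@nn)/(ray@nn))[:,None]
    X=onplane(u,v); print('patch',X.mean(0).round(4),'t',t,dark.sum())
    y=np.cross(nn,up); q=np.stack([(X-X.mean(0))@up,(X-X.mean(0))@y],-1); print('ext',q.min(0).round(4),q.max(0).round(4),'eig',np.linalg.eigh(np.cov(q.T)))
E
python3 m.py
```

```text
scene c [0.5139 0.2167 0.0877] n [ 0.2459 -0.2374  0.9398] tilt 19.99 up [-0.6761  0.6527  0.3418] az 136.01 0.0016972636220215322 640
patch [0.5102 0.2237 0.0904] t 121.0 214
ext [-0.0343 -0.023 ] [0.0348 0.0228] eig EighResult(eigenvalues=array([0.00017566, 0.00039621]), eigenvectors=array([[-0.00690527, -0.99997616],
       [-0.99997616,  0.00690527]]))
side c [0.5033 0.2237 0.0908] n [ 0.2509 -0.2414  0.9374] tilt 20.37 up [-0.6756  0.6499  0.3482] az 136.11 0.0009323956537954406 504
patch [0.5098 0.2229 0.0888] t 89.0 158
ext [-0.0296 -0.0233] [0.0288 0.0236] eig EighResult(eigenvalues=array([0.00018462, 0.00034251]), eigenvectors=array([[-0.02228212, -0.99975172],
       [-0.99975172,  0.02228212]]))
```

```bash
cat > m2.py <<'E'
import pickle,cv2,numpy as np
from h import *
D=pickle.load(open('a.pkl','rb'))
for n in ['scene','side']:
    d=D[n];P=pts(d)
    box=(P[...,0]>.46)&(P[...,0]<.62)&(P[...,1]>-.37)&(P[...,1]<-.2)&(d['depth']>0)
    for nm,lo,hi in [('rib',.044,.062),('plate',.007,.019)]:
        m=(box&(P[...,2]>lo)&(P[...,2]<hi)).astype(np.uint8)
        k,L,S,C=cv2.connectedComponentsWithStats(m)
        if k<2: continue
        i=1+np.argmax(S[1:,4]); Q=P[L==i]
        (c,sz,a)=cv2.minAreaRect(Q[:,:2].astype(np.float32)*1000)
        print(n,nm,'px',C[i].round(1),S[i,4],'mean',Q.mean(0).round(4),'rect',np.round(c,1),np.round(sz,1),round(a,1),'z',np.median(Q[:,2]).round(4), 'table')
P=pts(D['scene']); print('bench z', np.median(P[330:340,225:235,2]), P[250:260,260:270,2].mean())
E
python3 m2.py
```

```text
scene rib px [217.6 282.1] 197 mean [ 0.5307 -0.2822  0.0513] rect [ 528.2 -280.3] [23.8 62.4] 88.8 z 0.0517 table
scene plate px [219.4 296.3] 626 mean [ 0.5384 -0.2923  0.0123] rect [ 528.3 -280.3] [ 81.7 102.7] 89.0 z 0.0124 table
side rib px [356.3 185. ] 79 mean [ 0.5259 -0.2764  0.0503] rect [ 526.3 -278.8] [60.3 28.1] 2.2 z 0.05 table
side plate px [355.1 195.4] 261 mean [ 0.5183 -0.2666  0.0114] rect [ 525.7 -277.4] [103.   83.4] 1.2 z 0.0111 table
bench z 0.00038937446073127236 0.000525477925364371
```

```bash
cat > go.py <<'E'
import sys,numpy as np
from h import *
from plant import r
PATCH=np.array([0.5100,0.2233,0.0896]); N=np.array([.2484,-.2394,0]); N[2]=np.sqrt(1-N@N)
def slope():
    up=np.array([0,0,1])-N*N[2]; up/=np.linalg.norm(up)
    z=-N; x=-np.cross(N,up)  # level, az ~46
    return np.stack([x,np.cross(z,x),z],1)
def down(yaw):
    x=np.array([np.cos(yaw),np.sin(yaw),0]); z=np.array([0,0,-1.])
    return np.stack([x,np.cross(z,x),z],1)
def delta(p,Rt,s=None):
    s=s or r.state(); R0=R.from_quat(s['tcp_rot']).as_matrix()
    print('t',round(float(s['time']),2),'tcp',np.round(s['eef_pos'],4),'F',np.round(s['ft_force'],2),'M',np.round(s['ft_torque'],2),'w',round(float(s['grip_width']),4),'j',np.round(s['joints'],2))
    print('slide cm',np.round(R0.T@(np.array(p)-s['eef_pos'])*100,2),'rot deg',np.round(np.degrees(R.from_matrix(R0.T@Rt).as_rotvec()),2))
E
python3 - <<'E'
from go import *
import pickle
delta([.5275,-.2797,.18],down(np.pi/2))
D=pickle.load(open('a.pkl','rb'))
P=np.concatenate([pts(D[n])[D[n]['depth']>0] for n in ('scene','side')])
xs=np.arange(0.1,.85,.05); 
print('x  ',xs.round(2))
for y in np.arange(-.7,.45,.05):
    row=[]
    for x in xs:
        m=(abs(P[:,0]-x)<.025)&(abs(P[:,1]-y)<.025)
        row.append(round(float(P[m,2].max()),2) if m.any() else -1)
    print(round(y,2),row)
E
```

```text
t 0.15 tcp [ 0.2125 -0.5071  0.3035] F [-0.49  0.41  0.59] M [-0.01 -0.05 -0.  ] w 0.0853 j [-1.39  0.38  1.3  -0.    1.46 -0.22]
slide cm [ -8.79 -37.84  12.36] rot deg [-9.0000e-02 -0.0000e+00 -1.5726e+02]
x   [0.1  0.15 0.2  0.25 0.3  0.35 0.4  0.45 0.5  0.55 0.6  0.65 0.7  0.75
 0.8 ]
-0.7 [0.0, 0.01, 0.0, 0.01, 0.0, 0.05, 0.05, 0.06, 0.07, 0.3, 0.3, -1, 0.05, 0.05, 0.05]
-0.65 [0.01, 0.0, 0.0, 0.0, 0.01, 0.06, 0.05, 0.26, 0.26, 0.31, 0.31, 0.06, 0.06, 0.05, -1]
-0.6 [0.01, 0.0, 0.01, 0.01, 0.01, 0.11, 0.11, 0.26, 0.26, 0.31, 0.31, 0.11, 0.11, 0.11, 0.04]
-0.55 [0.0, 0.53, 0.33, 0.39, 0.0, 0.11, 0.11, 0.23, -1, 0.29, 0.29, 0.11, 0.11, 0.11, 0.07]
-0.5 [0.0, 0.54, 0.42, 0.53, 0.52, 0.03, 0.05, 0.04, -1, 0.18, 0.18, 0.05, 0.05, 0.04, 0.07]
-0.45 [0.01, 0.54, 0.4, 0.54, 0.5, 0.0, 0.0, -1, 0.0, 0.0, 0.0, 0.0, 0.01, 0.0, 0.07]
-0.4 [0.0, 0.56, 0.56, 0.54, 0.03, 0.03, 0.03, 0.03, 0.03, 0.0, 0.0, 0.01, 0.0, 0.0, 0.07]
-0.35 [0.01, 0.59, 0.59, 0.56, 0.02, 0.01, 0.0, 0.0, 0.01, 0.0, 0.01, 0.02, 0.03, 0.03, 0.07]
-0.3 [0.0, 0.62, 0.62, 0.57, 0.0, 0.01, 0.01, 0.01, 0.06, 0.06, 0.02, 0.02, 0
[... 631 characters left out ...]
01, 0.01, 0.01, 0.01, 0.0, 0.07, 0.07, 0.07]
0.1 [0.17, 0.18, 0.19, 0.2, 0.2, 0.01, 0.01, 0.02, 0.05, 0.02, 0.01, 0.01, 0.0, 0.01, 0.01]
0.15 [0.0, 0.01, 0.01, 0.01, 0.01, 0.01, 0.02, 0.06, 0.09, 0.08, 0.02, 0.01, 0.0, 0.01, 0.01]
0.2 [0.01, 0.0, 0.01, 0.01, 0.01, 0.09, 0.12, 0.11, 0.1, 0.09, 0.08, 0.02, 0.01, 0.01, 0.01]
0.25 [0.01, 0.0, 0.01, 0.01, 0.01, 0.02, 0.12, 0.11, 0.11, 0.1, 0.08, 0.02, 0.01, 0.0, 0.01]
0.3 [0.0, 0.01, 0.01, 0.01, 0.01, 0.01, 0.02, 0.11, 0.12, 0.12, 0.02, 0.0, 0.01, 0.01, 0.01]
0.35 [0.01, 0.01, 0.01, 0.01, 0.02, 0.04, 0.03, 0.02, 0.12, 0.12, 0.01, 0.01, 0.01, 0.01, 0.01]
0.4 [0.01, 0.01, 0.01, 0.01, 0.04, 0.04, 0.14, 0.14, 0.02, 0.01, 0.01, 0.01, 0.01, 0.01, 0.01]
```

```bash
python3 -m pendant '[{"slide":[-1,-4,0],"rotation":[0,0,-7]},{"slide":[-2,-8,0],"rotation":[0,0,-14]},{"slide":[-3,-12,0],"rotation":[0,0,-21]},{"slide":[-4,-16,0],"rotation":[0,0,-28]},{"slide":[-5,-20,0],"rotation":[0,0,-35]}]' 0 30
python3 -c "
from go import *
delta([.5275,-.2797,.18],down(np.pi/2))"
```

```text
time: 0.57
eef_pos: [0.3789, -0.3824, 0.3038]
tcp_rot: [0.961, -0.275, -0.0, -0.0]
ft_force: [0.5, -1.1, 0.9]
grip_width: 0.0856
t 0.57 tcp [ 0.3789 -0.3824  0.3038] F [ 0.53 -1.07  0.87] M [-0.03 -0.02 -0.  ] w 0.0856 j [-1.01  0.36  1.33  0.    1.45 -0.45]
slide cm [  7.18 -16.57  12.38] rot deg [-2.0000e-02 -0.0000e+00 -1.2194e+02]
```

```bash
python3 -m pendant '[{"slide":[1,-3,0],"rotation":[0,0,-7]},{"slide":[2,-6,1],"rotation":[0,0,-14]},{"slide":[4,-10,2],"rotation":[0,0,-21]},{"slide":[6,-13,3],"rotation":[0,0,-28]},{"slide":[7.2,-16.6,4],"rotation":[0,0,-35]}]'
python3 -c "
from go import *
delta([.5275,-.2797,.18],down(np.pi/2))"
```

```text
time: 0.98
eef_pos: [0.5291, -0.2812, 0.2631]
tcp_rot: [1.0, 0.027, 0.0, 0.0]
ft_force: [1.0, -1.1, 0.1]
grip_width: 0.0853
t 0.98 tcp [ 0.5291 -0.2812  0.2631] F [ 1.01 -1.14  0.11] M [ 0.02  0.02 -0.02] w 0.0853 j [-0.69  0.5   1.22 -0.    1.42 -0.74]
slide cm [-0.15 -0.16  8.31] rot deg [ 2.000e-02  0.000e+00 -8.693e+01]
```

```bash
python3 -m pendant '[{"slide":[0,0,1],"rotation":[0,0,-7]},{"slide":[0,0,2],"rotation":[0,0,-14]},{"slide":[0,0,3],"rotation":[0,0,-21]},{"slide":[0,0,4],"rotation":[0,0,-28]},{"slide":[0,0,4],"rotation":[0,0,-35]}]'
python3 -c "
from go import *
delta([.5275,-.2797,.18],down(np.pi/2))"
```

```text
time: 1.4
eef_pos: [0.5267, -0.2814, 0.2216]
tcp_rot: [0.945, 0.326, -0.001, -0.002]
ft_force: [-0.5, 0.3, -0.3]
grip_width: 0.0852
t 1.4 tcp [ 0.5267 -0.2814  0.2216] F [-0.45  0.27 -0.33] M [-0.03  0.01 -0.  ] w 0.0852 j [-0.69  0.53  1.29 -0.    1.32 -1.35]
slide cm [ 0.17 -0.07  4.16] rot deg [ -0.24  -0.06 -51.91]
```

```bash
python3 -m pendant '[{"slide":[0,0,0],"rotation":[0,0,-7]},{"slide":[0,0,0],"rotation":[0,0,-14]},{"slide":[0,0,0],"rotation":[0,0,-21]},{"slide":[0,0,0],"rotation":[0,0,-28]},{"slide":[0,0,0],"rotation":[0,0,-35]}]'
python3 -c "
from go import *
delta([.5275,-.2797,.18],down(np.pi/2))"
```

```text
time: 1.82
eef_pos: [0.5271, -0.2819, 0.2236]
tcp_rot: [0.803, 0.595, -0.0, -0.0]
ft_force: [0.4, 0.1, -0.3]
grip_width: 0.0853
t 1.82 tcp [ 0.5271 -0.2819  0.2236] F [ 0.41  0.09 -0.28] M [-0.04  0.02 -0.01] w 0.0853 j [-0.69  0.53  1.29 -0.    1.33 -1.96]
slide cm [ 0.22 -0.02  4.36] rot deg [ -0.04  -0.02 -16.92]
```

```bash
python3 -m pendant '[{"slide":[0.1,0,0],"rotation":[0,0,-7]},{"slide":[0.2,0,1],"rotation":[0,0,-14]},{"slide":[0.2,0,2],"rotation":[0,0,-16.9]},{"slide":[0.2,0,2.4],"rotation":[0,0,-16.9]}]'
python3 - <<'E'
from go import *
import cv2,pickle
delta([.5275,-.2797,.090],down(np.pi/2))
s=r.state(); d=r.read_camera('wrist'); pickle.dump((s,d),open('w1.pkl','wb')); cv2.imwrite('pics/w1.png',d['img'])
f=cam(d); h,w=420,560
u,v=np.meshgrid(np.arange(w)-d['cx'],np.arange(h)-d['cy']); rr=np.hypot(u,v); th=rr/f
z=d['depth']; k=np.tan(th)/np.maximum(rr,1e-9)
C=np.stack([u*k*z,v*k*z,z],-1); T=d['T_tool_cam']; Q=C@T[:3,:3].T+T[:3,3]
W=Q@R.from_quat(s['tcp_rot']).as_matrix().T+s['eef_pos']
for nm,lo,hi in [('rib',.044,.062),('plate',.008,.018)]:
    m=((z>0)&(abs(W[...,0]-.5275)<.08)&(abs(W[...,1]+.28)<.07)&(W[...,2]>lo)&(W[...,2]<hi)).astype(np.uint8)
    kk,L,S,Ce=cv2.connectedComponentsWithStats(m); i=1+np.argmax(S[1:,4]); q=W[L==i]
    print(nm,Ce[i].round(),S[i,4],cv2.minAreaRect((q[:,:2]*1000).astype(np.float32)),np.median(q[:,2]))
E
```

```text
time: 2.15
eef_pos: [0.5274, -0.2797, 0.1985]
tcp_rot: [0.709, 0.705, -0.0, -0.001]
ft_force: [-0.2, -0.4, -0.0]
grip_width: 0.0851
t 2.15 tcp [ 0.5274 -0.2797  0.1985] F [-0.2  -0.44 -0.03] M [ 0.    0.02 -0.  ] w 0.0851 j [-0.69  0.55  1.32 -0.    1.27 -2.25]
slide cm [-0.02  0.03 10.85] rot deg [-0.11 -0.09 -0.26]
rib [277. 222.] 2408 ((527.9486083984375, -280.60089111328125), (22.01964569091797, 59.83005142211914), 89.58312225341797) 0.05231398156790518
plate [277. 199.] 8109 ((527.6309204101562, -280.2966613769531), (80.3545913696289, 99.46501922607422), 89.5573501586914) 0.012380209778287965
```

View pics/w1.png

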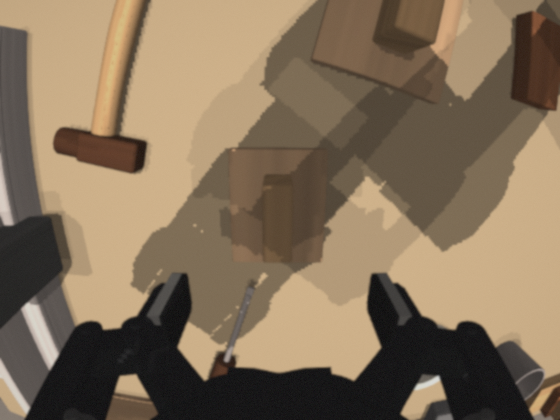

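The wrist view confirms the small pad: its plate centre is at about (277,205) and it measures 80 x 100 with a 60 x 22 rib. Its world centre is (0.528,-0.280). The fingers straddle the rib, so I'll descend and grip.

```bash
python3 -m pendant '[{"slide":[-0.07,0.04,3],"rotation":[0,0,0]},{"slide":[-0.07,0.04,6],"rotation":[0,0,0]},{"slide":[-0.07,0.04,8.5],"rotation":[0,0,0]},{"slide":[-0.07,0.04,10],"rotation":[0,0,0]},{"slide":[-0.07,0.04,10.7],"rotation":[0,0,0]}]'
python3 -m pendant '[{"slide":[0,0,0],"rotation":[0,0,0]},{"slide":[0,0,0],"rotation":[0,0,0]}]'
python3 -c "
from go import *
delta([.5278,-.2804,.090],down(np.pi/2))"
```

```text
time: 2.62
eef_pos: [0.5277, -0.2804, 0.0909]
tcp_rot: [0.71, 0.704, -0.0, -0.002]
ft_force: [0.9, 0.4, -1.0]
grip_width: 0.085
time: 2.78
eef_pos: [0.5285, -0.281, 0.0937]
tcp_rot: [0.71, 0.705, 0.0, 0.001]
ft_force: [-0.8, -0.2, 0.9]
grip_width: 0.0855
t 2.78 tcp [ 0.5285 -0.281   0.0937] F [-0.81 -0.21  0.89] M [-0.03 -0.03 -0.02] w 0.0855 j [-0.69  0.68  1.43  0.    1.03 -2.25]
slide cm [ 0.06 -0.07  0.37] rot deg [ 0.05  0.04 -0.42]
```

```bash
python3 -m pendant '[{"slide":[0,0,0.4],"rotation":[0,0,0]},{"slide":[0,0,0.4],"rotation":[0,0,0]},{"slide":[0,0,0.4],"rotation":[0,0,0]}]'
python3 -m pendant '[{"slide":[0,0,0],"rotation":[0,0,0]},{"slide":[0,0,0],"rotation":[0,0,0]},{"slide":[0,0,0],"rotation":[0,0,0]},{"slide":[0,0,0],"rotation":[0,0,0]},{"slide":[0,0,0],"rotation":[0,0,0]}]' 1 70
python3 -m pendant '[{"slide":[0,0,0],"rotation":[0,0,0]},{"slide":[0,0,0],"rotation":[0,0,0]},{"slide":[0,0,0],"rotation":[0,0,0]},{"slide":[0,0,0],"rotation":[0,0,0]},{"slide":[0,0,0],"rotation":[0,0,0]}]'
python3 -c "
from go import *
delta([.5278,-.2804,.090],down(np.pi/2))"
```

```text
time: 3.03
eef_pos: [0.5283, -0.2808, 0.0896]
tcp_rot: [0.709, 0.705, 0.0, 0.001]
ft_force: [0.0, 0.1, 0.4]
grip_width: 0.0853
time: 3.45
eef_pos: [0.5282, -0.2807, 0.089]
tcp_rot: [0.709, 0.705, 0.0, 0.0]
ft_force: [-0.1, -0.2, 0.3]
grip_width: 0.0257
time: 3.87
eef_pos: [0.5283, -0.2808, 0.0891]
tcp_rot: [0.709, 0.705, 0.0, 0.0]
ft_force: [-0.3, 0.2, 2.4]
grip_width: 0.0212
t 3.87 tcp [ 0.5283 -0.2808  0.0891] F [-0.32  0.17  2.44] M [-0.03  0.02 -0.05] w 0.0212 j [-0.69  0.69  1.43 -0.    1.02 -2.25]
slide cm [ 0.04 -0.05 -0.09] rot deg [ 0.02  0.02 -0.36]
```

```bash
python3 -m pendant '[{"slide":[0,0,-1.5],"rotation":[0,0,0]},{"slide":[0,0,-4],"rotation":[0,0,0]},{"slide":[0,0,-7],"rotation":[0,0,0]},{"slide":[0,0,-10],"rotation":[0,0,0]},{"slide":[0,0,-13],"rotation":[0,0,0]}]'
python3 -m pendant '[{"slide":[0,0,-3],"rotation":[0,0,0]},{"slide":[0,0,-5],"rotation":[0,0,0]},{"slide":[0,0,-5],"rotation":[0,0,0]}]'
python3 - <<'E'
from go import *
import cv2
p=PATCH+N*(.0551+.034+.08)
print(p,slope().round(3))
delta(p,slope())
d=r.read_camera('side'); cv2.imwrite('pics/l1.png',d['img'])
d=r.read_camera('wrist'); cv2.imwrite('pics/l2.png',d['img'])
E
```

```text
time: 4.28
eef_pos: [0.5278, -0.2804, 0.2196]
tcp_rot: [0.709, 0.705, -0.0, -0.001]
ft_force: [1.1, -0.9, -2.3]
grip_width: 0.021
time: 4.53
eef_pos: [0.5288, -0.2811, 0.2729]
tcp_rot: [0.709, 0.705, 0.0, 0.003]
ft_force: [-0.1, -0.3, -1.2]
grip_width: 0.0208
[0.55200444 0.18281746 0.24831862] [[ 0.694  0.676 -0.248]
 [ 0.72  -0.651  0.239]
 [-0.    -0.345 -0.939]]
t 4.53 tcp [ 0.5288 -0.2811  0.2729] F [-0.09 -0.3  -1.24] M [-0.01 -0.02 -0.05] w 0.0208 j [-0.69  0.49  1.21  0.    1.44 -2.25]
slide cm [46.41  2.02  2.27] rot deg [19.59  7.79 43.12]
```

View pics/l2.png

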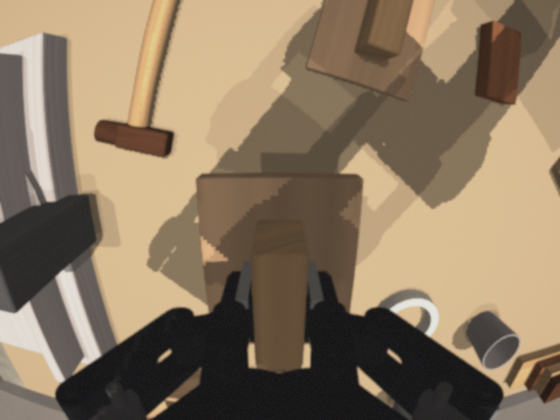

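The pad is held square between the fingers (rib at about (280,300) in the wrist view) and is clear of the bench. Next I'll carry it over to the jig and tilt it.

```bash
python3 -m pendant '[{"slide":[3,0,-1],"rotation":[2.7,1.1,6]},{"slide":[7,0,-2],"rotation":[5.4,2.2,12]},{"slide":[11,0,-3],"rotation":[8.1,3.3,18]},{"slide":[15,0,-3],"rotation":[10.8,4.4,24]},{"slide":[19,0,-3],"rotation":[13.5,5.5,30]}]'
python3 - <<'E'
from go import *
delta(PATCH+N*(.0551+.034+.08),slope())
E
```

```text
time: 5.05
eef_pos: [0.5289, -0.0888, 0.2973]
tcp_rot: [0.862, 0.49, -0.05, -0.118]
ft_force: [0.6, 1.0, -2.9]
grip_width: 0.021
t 5.05 tcp [ 0.5289 -0.0888  0.2973] F [ 0.57  0.96 -2.93] M [-0.12 -0.25 -0.03] w 0.021 j [-0.41  0.44  1.24  0.06  1.71 -1.44]
slide cm [ 24.3  -10.23   8.46] rot deg [ 5.35  2.27 12.8 ]
```

```bash
python3 -m pendant '[{"slide":[3.5,-1.5,1],"rotation":[1,0.5,3]},{"slide":[7,-3,2.2],"rotation":[2,1,6]},{"slide":[10.5,-4.5,3.5],"rotation":[3,1.5,9]},{"slide":[14,-6,4.8],"rotation":[4.5,2,11]},{"slide":[17.5,-7.4,6],"rotation":[5.3,2.3,12.8]}]'
python3 - <<'E'
from go import *
delta(PATCH+N*(.0551+.034+.08),slope())
E
```

```text
time: 5.47
eef_pos: [0.5443, 0.1068, 0.2617]
tcp_rot: [0.906, 0.386, -0.069, -0.161]
ft_force: [0.9, -0.8, -2.3]
grip_width: 0.021
t 5.47 tcp [0.5443 0.1068 0.2617] F [ 0.95 -0.82 -2.31] M [-0.21 -0.25  0.01] w 0.021 j [-0.09  0.5   1.26  0.22  1.66 -0.91]
slide cm [ 6.02 -3.95  2.88] rot deg [0.06 0.06 0.14]
```

```bash
python3 -m pendant '[{"slide":[3,-2,1.4],"rotation":[0,0,0]},{"slide":[6,-3.9,2.9],"rotation":[0,0,0]},{"slide":[6,-3.9,2.9],"rotation":[0,0,0]},{"slide":[6,-3.9,2.9],"rotation":[0,0,0]}]'
cat > look.py <<'E'
from go import *
import cv2,pickle,sys
s=r.state(); d=r.read_camera('wrist'); pickle.dump((s,d),open('w.pkl','wb')); cv2.imwrite('pics/%s_w.png'%sys.argv[1],d['img'])
for n in('scene','side'):
    e=r.read_camera(n); pickle.dump(e,open(n+'.pkl','wb')); cv2.imwrite(f'pics/{sys.argv[1]}_{n}.png',e['img'])
E
python3 look.py p1
python3 - <<'E'
from go import *
delta(PATCH+N*(.0551+.034+.08),slope())
E
```

```text
time: 5.8
eef_pos: [0.552, 0.1822, 0.2478]
tcp_rot: [0.905, 0.389, -0.069, -0.16]
ft_force: [-0.4, -1.4, -1.2]
grip_width: 0.0211
t 5.95 tcp [0.5528 0.1796 0.2497] F [-0.41 -0.61 -2.26] M [-0.19 -0.18  0.01] w 0.0213 j [ 0.03  0.54  1.22  0.25  1.63 -0.79]
slide cm [ 0.18 -0.22  0.22] rot deg [ 0.28 -0.02  0.25]
```

View pics/p1_w.png

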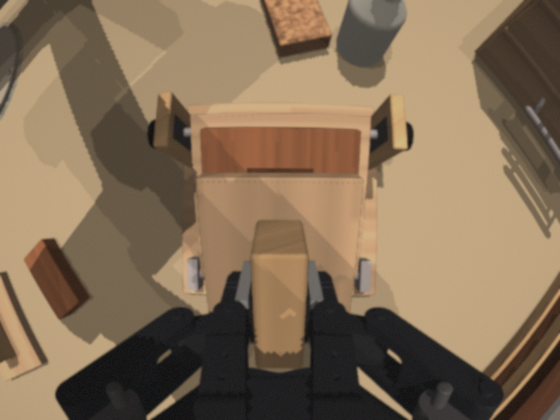

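View pics/p1_scene.png

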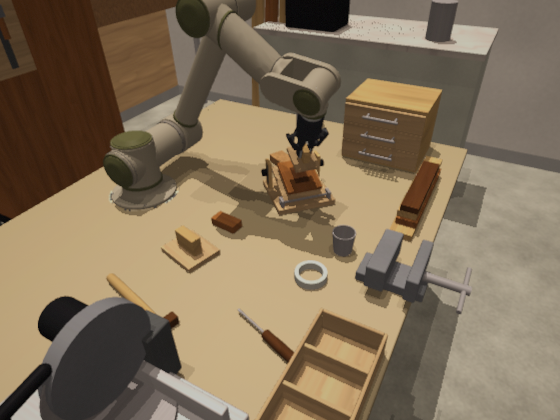

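View pics/p1_side.png

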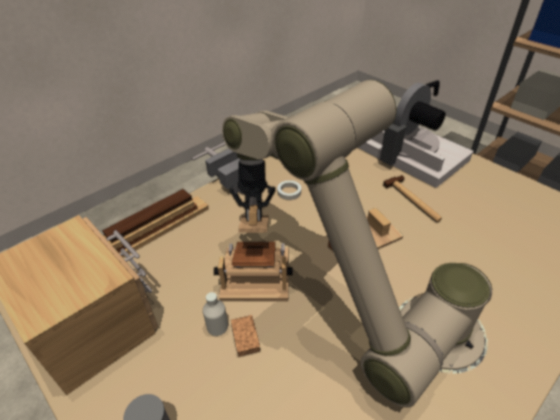

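The wrist view shows the pad above the panel. The panel's upper strip is at rows 128–172 and columns 201–360, and the patch's top edge is at (280,170), columns 247–312. I'll now measure pad and panel together in the tool frame.

```bash
cat > rel.py <<'E'
from go import *
import pickle,cv2
from m import plane
s,d=pickle.load(open('w.pkl','rb'))
f=cam(d); u,v=np.meshgrid(np.arange(560)-d['cx'],np.arange(420)-d['cy']); rr=np.hypot(u,v)
z=d['depth']; k=np.tan(rr/f)/np.maximum(rr,1e-9); T=d['T_tool_cam']
Q=np.stack([u*k*z,v*k*z,z],-1)@T[:3,:3].T+T[:3,3]
R0=R.from_quat(s['tcp_rot']).as_matrix()
def rep(nm,c,n):
    n=n if n[2]<0 else -n
    print(nm,'tool c',c.round(4),'n',n.round(4),'tilt vs -z deg',np.degrees([n[0],n[1]]).round(2),'world n',(R0@n).round(4))
    return c,n
import sys
a=[int(i) for i in sys.argv[1:5]]; b=[int(i) for i in sys.argv[5:9]]
c1,n1,e1,k1=plane(Q[a[1]:a[3],a[0]:a[2]].reshape(-1,3)); c1,n1=rep('panel',c1,n1)
c2,n2,e2,k2=plane(Q[b[1]:b[3],b[0]:b[2]].reshape(-1,3)); c2,n2=rep('plate',c2,n2); print(e1,e2,k1,k2)
und=c2-n2*.012
print('gap underside-panel at tool axis:', (-(0-c1)@n1)/1, 'pad top plane dist from tcp',(-(c2)@-n2), 'panel dist', (c1@-n1), 'gap',(c1@-n1)-(c2@-n2)-.012)
def ray(u,v,c,n):
    u-=d['cx'];v-=d['cy'];q=np.hypot(u,v);t=q/f
    w=T[:3,:3]@np.array([u/q*np.sin(t),v/q*np.sin(t),np.cos(t)]); o=T[:3,3]
    return o+w*((c-o)@n)/(w@n)
E
sed -i 's/^for n,poly/if __name__=="__main__":\n  pass\nfor n,poly/' m.py
python3 - <<'E'
s=open('m.py').read()
i=s.index('if __name__'); body=s[i:].split('\n',2)[2]
open('m.py','w').write(s[:i]+'def main():\n'+'\n'.join('    '+l for l in body.split('\n'))+'\nif __name__=="__main__": main()\n')
E
cat > rel1.py <<'E'
import sys; sys.argv=['',*'205 135 355 168 205 185 245 255'.split()]
exec(open('rel.py').read())
# red mask of panel; edges
img=d['img'].astype(int); m=((img[:,:,2]-img[:,:,0])>50)&(img[:,:,2]<170)
for row in (140,150,160): 
    x=np.nonzero(m[row,190:372])[0]+190; print(row,x.min(),x.max(), ray(x.min(),row,c1,n1).round(4),ray(x.max(),row,c1,n1).round(4))
print('top edge',[ray(c,128,c1,n1).round(4) for c in (205,280,355)])
print('patch top L,R',ray(247,170,c1,n1).round(4),ray(312,170,c1,n1).round(4))
print('pad edges', [ray(c,w,c2,n2).round(4) for c,w in ((198,180),(363,180),(207,300),(353,300))])
E
python3 rel1.py
python3 - <<'E'
import cv2
i=cv2.imread('pics/p1_w.png'); cv2.imwrite('pics/p1_wc.png',cv2.resize(i[95:235,180:380],None,fx=4,fy=4,interpolation=cv2.INTER_CUBIC))
E
```

```text
panel tool c [ 0.0006 -0.0502  0.1672] n [ 0.0011  0.9863 -0.1652] tilt vs -z deg [ 0.06 56.51] world n [ 0.7141 -0.6758 -0.1827]
plate tool c [-0.0262 -0.0291  0.0769] n [-0.0078  0.0014 -1.    ] tilt vs -z deg [-0.45  0.08] world n [ 0.2445 -0.2421  0.939 ]
0.007066534894488288 0.00047859482215067896 4950 2535
gap underside-panel at tool axis: -0.07713632507815309 pad top plane dist from tcp -0.07677202848893773 panel dist 0.07713632507815309 gap -0.011635703410784643
140 192 369 [-0.0281 -0.0726  0.0334] [ 0.0294 -0.0727  0.033 ]
150 192 359 [-0.0527 -0.0576  0.1227] [ 0.05   -0.0569  0.1274]
160 192 368 [-0.4049  0.1566  1.3992] [0.4137 0.1536 1.3866]
top edge [array([-0.0154, -0.0786, -0.0023]), array([ 0.0004, -0.0781,  0.0008]), array([ 0.0161, -0.0786, -0.0024])]
patch top L,R [ 0.0234 -0.1292 -0.3041] [-0.0243 -0.1291 -0.3038]
pad edges [array([-0.0381, -0.0492,  0.077 ]), array([ 0.0399, -0.0494,  0.0764]), array([-0.0394,  0.018 ,  0.0771]), array([0.0409, 0.0176, 0.0765])]
```

View pics/p1_wc.png

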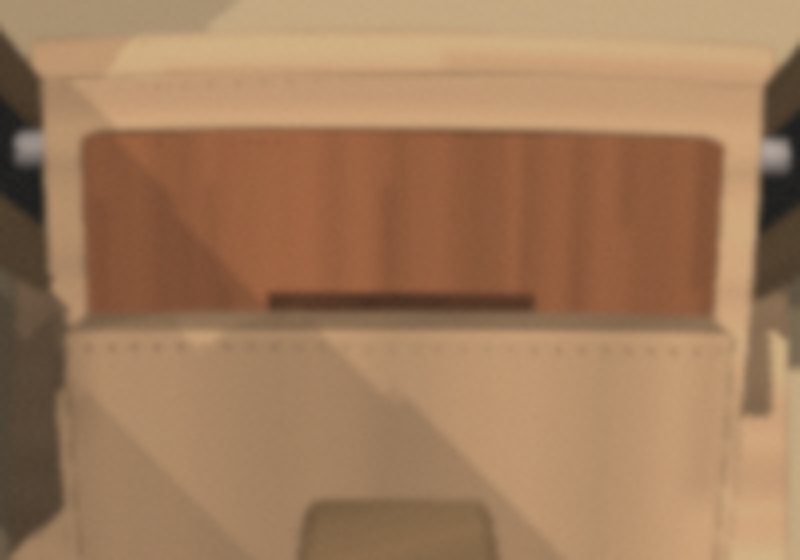

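```bash
cat > rel1.py <<'E'
import sys; sys.argv=['',*'210 132 350 158 205 190 245 255'.split()]
exec(open('rel.py').read())
print(Q[130:185:3,280].round(4))
print('panel sides row150',ray(201.3,150,c1,n1).round(4),ray(359.5,150,c1,n1).round(4))
print('top edge',[ray(c,w,c1,n1).round(4) for c,w in ((215,128),(280,127.3),(345,128.5))])
print('patch top L,R',ray(247,168.3,c1,n1).round(4),ray(313.5,168.3,c1,n1).round(4))
E
python3 rel1.py
```

```text
panel tool c [ 0.0006 -0.055   0.1673] n [ 0.0012  0.9911 -0.1328] tilt vs -z deg [ 0.07 56.79] world n [ 0.7094 -0.6713 -0.2148]
plate tool c [-0.0263 -0.0278  0.0769] n [-0.009   0.0026 -1.    ] tilt vs -z deg [-0.52  0.15] world n [ 0.2444 -0.2437  0.9385]
0.005551687942549927 0.00047857794855668594 3640 2350
gap underside-panel at tool axis: -0.07675566990517248 pad top plane dist from tcp -0.07676371248624696 panel dist 0.07675566990517248 gap -0.01200804258107448
[[ 0.001  -0.0654  0.1688]
 [ 0.001  -0.0631  0.1693]
 [ 0.001  -0.0609  0.1691]
 [ 0.001  -0.0588  0.168 ]
 [ 0.001  -0.0565  0.1683]
 [ 0.001  -0.0543  0.1681]
 [ 0.001  -0.0521  0.1682]
 [ 0.001  -0.0498  0.1682]
 [ 0.001  -0.0475  0.1686]
 [ 0.001  -0.0453  0.1683]
 [ 0.001  -0.0429  0.169 ]
 [ 0.001  -0.0407  0.1691]
 [ 0.001  -0.0383  0.1693]
 [ 0.001  -0.0363  0.1679]
 [ 0.001  -0.034   0.168 ]
 [ 0.0007 -0.0502  0.0817]
 [ 0.0007 -0.0498  0.0772]
 [ 0.0007 -0.0483  0.0772]
 [ 0.0007 -0.0468  0.0774]]
panel sides row150 [-0.385   0.1257  1.5126] [0.3869 0.1167 1.4524]
top edge [array([-0.0111, -0.0792, -0.0132]), array([ 0.0003, -0.0791, -0.0121]), array([ 0.012 , -0.0791, -0.012 ])]
patch top L,R [ 0.0069 -0.096  -0.1388] [-0.0074 -0.096  -0.1388]
```

```bash
python3 - <<'E'
s=open('rel.py').read()
s=s.replace("plane(Q[a[1]:a[3],a[0]:a[2]].reshape(-1,3))","plane(good(a))").replace("plane(Q[b[1]:b[3],b[0]:b[2]].reshape(-1,3))","plane(good(b))")
s=s.replace("import sys\n","import sys\ndef good(a):\n    q=Q[a[1]:a[3],a[0]:a[2]].reshape(-1,3); q=q[abs(q[:,2]-np.median(q[:,2]))<.008]; return q\n",1)
open('rel.py','w').write(s)
t=open('rel1.py').read().replace("print(Q[130:185:3,280].round(4))\n","")
open('rel1.py','w').write(t)
E
python3 rel1.py
```

```text
panel tool c [ 0.0003 -0.0549  0.1684] n [-0.004   0.0019 -1.    ] tilt vs -z deg [-0.23  0.11] world n [ 0.2474 -0.2397  0.9388]
plate tool c [-0.0263 -0.0278  0.0769] n [-0.0091  0.0026 -1.    ] tilt vs -z deg [-0.52  0.15] world n [ 0.2443 -0.2438  0.9386]
0.0005106059869391611 0.00047754264292440476 3135 2350
gap underside-panel at tool axis: -0.16845746442661427 pad top plane dist from tcp -0.07676156383331807 panel dist 0.16845746442661427 gap 0.0796959005932962
panel sides row150 [-0.058  -0.0514  0.1686] [ 0.0606 -0.0516  0.1681]
top edge [array([-0.0469, -0.0676,  0.1685]), array([ 0.001 , -0.0674,  0.1683]), array([ 0.0489, -0.0674,  0.1681])]
patch top L,R [-0.0236 -0.0368  0.1685] [ 0.0261 -0.0369  0.1683]
```

Panel and pad normals agree within about 0.3°. The remaining shift is about +0.05 cm in x and -0.2 cm in y, with an 8.0 cm gap. I'll approach to about 1.5 cm.

```bash
python3 -m pendant '[{"slide":[0.05,-0.2,1.5],"rotation":[0,0,0]},{"slide":[0.05,-0.2,3],"rotation":[0,0,0]},{"slide":[0.05,-0.2,4.5],"rotation":[0,0,0]},{"slide":[0.05,-0.2,6],"rotation":[0,0,0]},{"slide":[0.05,-0.2,6.5],"rotation":[0,0,0]}]'
python3 -m pendant '[{"slide":[0,0,0],"rotation":[0,0,0]},{"slide":[0,0,0],"rotation":[0,0,0]},{"slide":[0,0,0],"rotation":[0,0,0]}]'
python3 look.py p2
python3 - <<'E'
from go import *
delta(PATCH+N*(.0551+.034),slope())
s=r.state();print('Fn',s['ft_force']@N)
E
python3 rel1.py
```

```text
time: 6.37
eef_pos: [0.5352, 0.1966, 0.1883]
tcp_rot: [0.906, 0.387, -0.068, -0.16]
ft_force: [0.1, 0.6, -2.4]
grip_width: 0.0212
time: 6.62
eef_pos: [0.5366, 0.197, 0.191]
tcp_rot: [0.906, 0.388, -0.065, -0.159]
ft_force: [0.7, -0.4, -1.5]
grip_width: 0.0214
t 6.77 tcp [0.5363 0.1973 0.1908] F [-0.02 -0.67 -1.23] M [-0.17 -0.22 -0.11] w 0.0212 j [ 0.06  0.58  1.34  0.26  1.47 -0.8 ]
slide cm [0.04 0.01 1.87] rot deg [ 0.38 -0.14  0.34]
Fn -0.9967019663248631
panel tool c [ 0.0002 -0.0611  0.1074] n [ 0.0029 -0.0075 -1.    ] tilt vs -z deg [ 0.17 -0.43] world n [ 0.2386 -0.23    0.9435]
plate tool c [-0.0264 -0.0277  0.0769] n [-0.005   0.0048 -1.    ] tilt vs -z deg [-0.29  0.28] world n [ 0.2415 -0.2437  0.9393]
0.0005240880262655474 0.0004673048428373189 2827 2371
gap underside-panel at tool axis: -0.10697795017444227 pad top plane dist from tcp -0.07690924084356263 panel dist 0.10697795017444227 gap 0.018068709330879642
panel sides row150 [-0.0431 -0.0594  0.1073] [ 0.0453 -0.0595  0.1076]
top edge [array([-0.0349, -0.0715,  0.1074]), array([ 0.0008, -0.0713,  0.1075]), array([ 0.0365, -0.0713,  0.1076])]
patch top L,R [-0.0176 -0.0486  0.1073] [ 0.0194 -0.0486  0.1074]
```

View pics/p2_w.png

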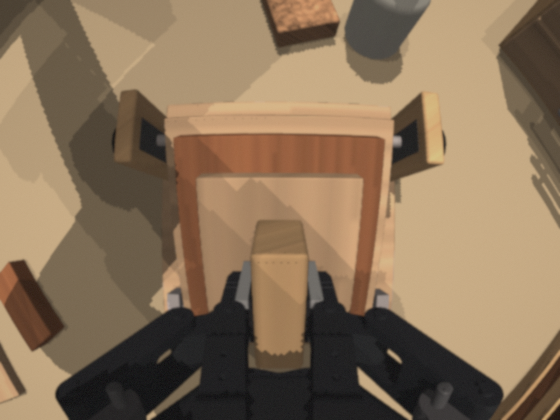

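```bash
cat > rel2.py <<'E'
import sys; sys.argv=['',*'182 140 378 168 205 190 245 255'.split()]
exec(open('rel.py').read())
g=d['img'].astype(float); rb=g[:,:,2]-g[:,:,0]; gr=g[:,:,1]/g[:,:,2]
print('row150 G/R',[(c,round(gr[150,c],2)) for c in list(range(170,182))+list(range(378,392))])
print('col280 G/R',[(c,round(gr[c,280],2)) for c in range(126,142)])
m=(gr<.62); 
for row in (145,155,165):
    x=np.nonzero(m[row,168:392])[0]+168; a_,b_=ray(x.min()-.5,row,c1,n1),ray(x.max()+.5,row,c1,n1); print(row,x.min(),x.max(),a_.round(4),b_.round(4),'mid',(a_+b_)[:2]/2)
for col in (230,280,330):
    x=np.nonzero(m[125:165,col])[0]+125; print(col,x.min(),ray(col,x.min()-.5,c1,n1).round(4))
# pad edges on plate plane
for row in (190,230):
    x=[c for c in range(185,375) if not m[row,c]]; print(row,min(x),max(x),ray(min(x)-.5,row,c2,n2).round(4),ray(max(x)+.5,row,c2,n2).round(4))
E
python3 rel2.py
```

```text
panel tool c [ 0.0004 -0.0572  0.1074] n [ 0.0021  0.0135 -0.9999] tilt vs -z deg [0.12 0.77] world n [ 0.2523 -0.2442  0.9363]
plate tool c [-0.0264 -0.0277  0.0769] n [-0.005   0.0048 -1.    ] tilt vs -z deg [-0.29  0.28] world n [ 0.2415 -0.2437  0.9393]
0.0004889424283764496 0.0004673048428373189 4837 2371
gap underside-panel at tool axis: -0.10819646939729813 pad top plane dist from tcp -0.07690924084356263 panel dist 0.10819646939729813 gap 0.019287228553735502
row150 G/R [(170, np.float64(0.81)), (171, np.float64(0.79)), (172, np.float64(0.79)), (173, np.float64(0.74)), (174, np.float64(0.68)), (175, np.float64(0.64)), (176, np.float64(0.64)), (177, np.float64(0.64)), (178, np.float64(0.65)), (179, np.float64(0.64)), (180, np.float64(0.64)), (181, np.float64(0.64)), (378, np.float64(0.64)), (379, np.float64(0.64)), (380, np.float64(0.63)), (381, np.float64(0.64)), (382, np.float64(0.64)), (383, np.float64(0.7)), (384, np.float64(0.77)), (385, np.float64(0.8)), (386, np.float64(0.8)), (387, np.float64(0.8)), (388, np.float64(0.8)), (389, np.float64(0.8)), (390, np.float64(0.8))
[... 278 characters left out ...]
4)), (136, np.float64(0.64)), (137, np.float64(0.64)), (138, np.float64(0.63)), (139, np.float64(0.65)), (140, np.float64(0.64)), (141, np.float64(0.64))]
145 362 362 [ 0.0463 -0.0624  0.1075] [ 0.0468 -0.0624  0.1075] mid [ 0.04654977 -0.06242731]Traceback (most recent call last):
  File "rel2.py", line 8, in <module>
    x=np.nonzero(m[row,168:392])[0]+168; a_,b_=ray(x.min()-.5,row,c1,n1),ray(x.max()+.5,row,c1,n1); print(row,x.min(),x.max(),a_.round(4),b_.round(4),'mid',(a_+b_)[:2]/2)
                                                   ~~~~~^^
    return umr_minimum(a, axis, None, out, keepdims, initial, where)
ValueError: zero-size array to reduction operation minimum which has no identity
```

```bash
sed -i 's/gr<.62/gr<.71/' rel2.py
python3 - <<'E'
s=open('rel2.py').read()
s=s.replace("m=(gr<.71); ","""m=(gr<.71)
mm=cv2.erode(m.astype(np.uint8),np.ones((3,3)))>0
B=np.zeros_like(mm);B[135:290,172:390]=1
qq=Q[mm&B]; zz=float(np.median(Q[140:165,200:360,2])); qq=qq[abs(qq[:,2]-zz)<.006]; c1,n1,e,k=plane(qq); c1,n1=rep('panel2',c1,n1); print(e,k,'extent y',qq[:,1].min(),qq[:,1].max(),'gap2',c1@-n1-c2@-n2-.012,'angle',np.degrees(np.arccos(n1@n2)))""")
open('rel2.py','w').write(s)
E
python3 rel2.py | grep -v G/R
```

```text
panel tool c [ 0.0004 -0.0572  0.1074] n [ 0.0021  0.0135 -0.9999] tilt vs -z deg [0.12 0.77] world n [ 0.2523 -0.2442  0.9363]
plate tool c [-0.0264 -0.0277  0.0769] n [-0.005   0.0048 -1.    ] tilt vs -z deg [-0.29  0.28] world n [ 0.2415 -0.2437  0.9393]
0.0004889424283764496 0.0004673048428373189 4837 2371
gap underside-panel at tool axis: -0.10819646939729813 pad top plane dist from tcp -0.07690924084356263 panel dist 0.10819646939729813 gap 0.019287228553735502
panel2 tool c [-0.0016 -0.0421  0.1076] n [ 0.002   0.0083 -1.    ] tilt vs -z deg [0.11 0.48] world n [ 0.2487 -0.2409  0.9381]
0.0004857974051421553 9678 extent y -0.06749684760166641 0.031675639286483356 gap2 0.018998988971162572 angle 0.44803910792266327
145 174 383 [-0.0594 -0.0629  0.1073] [ 0.0593 -0.0629  0.1075] mid [-2.36457746e-05 -6.29110641e-02]
155 174 382 [-0.0597 -0.0571  0.1073] [ 0.0591 -0.0572  0.1076] mid [-0.000324   -0.05714368]
165 175 381 [-0.0596 -0.0513  0.1074] [ 0.0589 -0.0513  0.1076] mid [-0.00032249 -0.05131293]
230 134 [-0.0266 -0.0682  0.1073]
280 134 [ 0.0008 -0.0679  0.1073]
330 135 [ 0.0281 -0.0677  0.1074]
190 196 362 [-0.0397 -0.0443  0.0769] [ 0.04   -0.0445  0.0765]
230 199 359 [-0.0398 -0.0237  0.077 ] [ 0.0402 -0.0239  0.0766]
```

```bash
python3 -m pendant '[{"slide":[0,-0.15,0.5],"rotation":[0.2,-0.3,0]},{"slide":[0,-0.15,1],"rotation":[0.2,-0.3,0]},{"slide":[0,-0.15,1.4],"rotation":[0.2,-0.3,0]},{"slide":[0,-0.15,1.6],"rotation":[0.2,-0.3,0]},{"slide":[0,-0.15,1.6],"rotation":[0.2,-0.3,0]}]'
python3 -m pendant '[{"slide":[0,0,0],"rotation":[0,0,0]},{"slide":[0,0,0],"rotation":[0,0,0]}]'
cat > st.py <<'E'
from go import *
s=r.state(); print('t',s['time'].round(2),'Fn',(s['ft_force']@N).round(2),'F',s['ft_force'].round(2),'M',s['ft_torque'].round(2),'height of TCP over PATCH plane mm',((s['eef_pos']-PATCH)@N*1000).round(2),'w',s['grip_width'])
E
python3 st.py
```

```text
time: 7.18
eef_pos: [0.5307, 0.2025, 0.175]
tcp_rot: [0.905, 0.388, -0.07, -0.16]
ft_force: [-0.2, -0.5, -2.0]
grip_width: 0.0215
time: 7.35
eef_pos: [0.5312, 0.2023, 0.1757]
tcp_rot: [0.905, 0.388, -0.069, -0.16]
ft_force: [-0.8, 0.4, -2.5]
grip_width: 0.0212Traceback (most recent call last):
  File "st.py", line 2, in <module>
    s=r.state(); print('t',s['time'].round(2),'Fn',(s['ft_force']@N).round(2),'F',s['ft_force'].round(2),'M',s['ft_torque'].round(2),'height of TCP over PATCH plane mm',((s['eef_pos']-PATCH)@N*1000).round(2),'w',s['grip_width'])
                           ^^^^^^^^^^^^^^^
AttributeError: 'float' object has no attribute 'round'
```

```bash
cat > st.py <<'E'
from go import *
s={k:np.asarray(v) for k,v in r.state().items()}; print('t',s['time'].round(2),'Fn',(s['ft_force']@N).round(2),'F',s['ft_force'].round(2),'M',s['ft_torque'].round(2),'height of TCP over PATCH plane mm',((s['eef_pos']-PATCH)@N*1000).round(2),'w',s['grip_width'])
E
python3 st.py
python3 -m pendant '[{"slide":[0,0,0.2],"rotation":[0,0,0]},{"slide":[0,0,0.2],"rotation":[0,0,0]},{"slide":[0,0,0.2],"rotation":[0,0,0]},{"slide":[0,0,0.2],"rotation":[0,0,0]}]' >/dev/null
python3 st.py
python3 -m pendant '[{"slide":[0,0,0.1],"rotation":[0,0,0]},{"slide":[0,0,0.2],"rotation":[0,0,0]},{"slide":[0,0,0.2],"rotation":[0,0,0]},{"slide":[0,0,0.2],"rotation":[0,0,0]}]' >/dev/null
python3 st.py
```

```text
t 7.35 Fn -2.6 F [-0.8   0.4  -2.46] M [-0.22 -0.17 -0.02] height of TCP over PATCH plane mm 91.13 w 0.021198159544698572
t 7.68 Fn 0.68 F [ 0.74 -0.43  0.41] M [-0.2  -0.28 -0.12] height of TCP over PATCH plane mm 89.29 w 0.02143133938595788
t 8.02 Fn 2.7 F [ 1.39 -0.93  2.28] M [-0.03 -0.3  -0.15] height of TCP over PATCH plane mm 87.31 w 0.021200185194381327
```

```bash
python3 -m pendant '[{"slide":[0,0,0.1],"rotation":[0,0,0]},{"slide":[0,0,0.2],"rotation":[0,0,0]},{"slide":[0,0,0.2],"rotation":[0,0,0]},{"slide":[0,0,0.2],"rotation":[0,0,0]}]' >/dev/null
python3 st.py
python3 -m pendant '[{"slide":[0,0,0],"rotation":[0,0,0]},{"slide":[0,0,0],"rotation":[0,0,0]}]' >/dev/null
python3 st.py
python3 look.py p3; python3 rel2.py | grep -v G/R; python3 st.py
```

```text
t 8.35 Fn 5.7 F [ 2.08 -2.7   4.83] M [-0.04 -0.37 -0.17] height of TCP over PATCH plane mm 85.33 w 0.021304378054683534
t 8.52 Fn 5.48 F [ 2.28 -2.85  4.5 ] M [ 0.01 -0.39 -0.2 ] height of TCP over PATCH plane mm 85.26 w 0.02136450441961789
panel tool c [-0.0002 -0.0589  0.0887] n [-0.0041 -0.0029 -1.    ] tilt vs -z deg [-0.23 -0.17] world n [ 0.244  -0.2363  0.9405]
plate tool c [-0.0264 -0.0279  0.0769] n [-0.0047  0.0049 -1.    ] tilt vs -z deg [-0.27  0.28] world n [ 0.2488 -0.2419  0.9379]
0.0005232706299530326 0.0004758152244939911 4286 2374
gap underside-panel at tool axis: -0.08856785662913458 pad top plane dist from tcp -0.07688522856361578 panel dist 0.08856785662913458 gap -0.0003173719344812011
panel2 tool c [ 0.0008 -0.0382  0.0888] n [-0.004   0.0046 -1.    ] tilt vs -z deg [-0.23  0.26] world n [ 0.2491 -0.2412  0.938 ]
0.00048346704420154174 10749 extent y -0.06546609335893408 0.019523389758835566 gap2 0.00011803367297491194 angle 0.04425824492023178
145 168 389 [-0.0565 -0.0651  0.0889] [ 0.0562 -0.0652  0.0885] mid [-0.00013171 -0.06515377]
155 168 391 [-0.0568 -0.0599  0.089 ] [ 0.0577 -0.0601  0.0885] mid [ 0.00042039 -0.0600083 ]
165 168 391 [-0.0573 -0.0547  0.089 ] [ 0.0581 -0.0549  0.0885] mid [ 0.0004262  -0.05478585]
230 142 [-0.0239 -0.0658  0.0888]
280 141 [ 0.0007 -0.066   0.0887]
330 143 [ 0.0253 -0.0654  0.0886]
190 196 362 [-0.0397 -0.0443  0.0769] [ 0.04   -0.0445  0.0765]
230 199 359 [-0.0398 -0.0237  0.077 ] [ 0.0402 -0.0239  0.0766]
t 8.67 Fn 5.85 F [ 3.42 -3.1   4.53] M [ 0.01 -0.47 -0.21] height of TCP over PATCH plane mm 85.21 w 0.02139651182838909
```

View pics/p3_w.png

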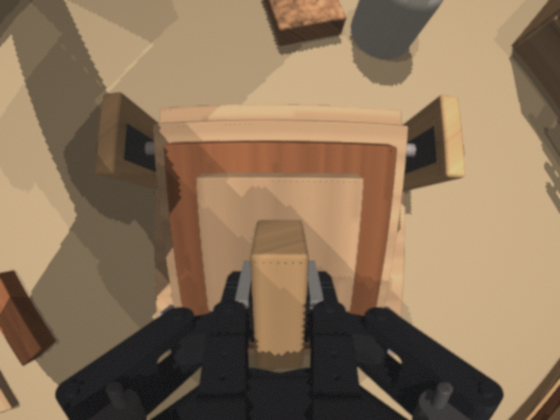

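The pad is flush: the gap is 0.1 mm, it is parallel within 0.05°, and it is centred within about 1 mm. The panel has sunk about 3.1–3.9 mm. I'll add half a millimetre, let it settle and check that it holds.

```bash
python3 -m pendant '[{"slide":[0,0,0.05],"rotation":[0,0,0]},{"slide":[0,0,0.05],"rotation":[0,0,0]},{"slide":[0,0,0.05],"rotation":[0,0,0]},{"slide":[0,0,0.05],"rotation":[0,0,0]},{"slide":[0,0,0.05],"rotation":[0,0,0]}]' >/dev/null
python3 st.py
python3 -m pendant '[{"slide":[0,0,0],"rotation":[0,0,0]},{"slide":[0,0,0],"rotation":[0,0,0]},{"slide":[0,0,0],"rotation":[0,0,0]},{"slide":[0,0,0],"rotation":[0,0,0]},{"slide":[0,0,0],"rotation":[0,0,0]}]' >/dev/null
python3 st.py; python3 look.py p4; python3 rel2.py | grep -v G/R;  python3 st.py
```

```text
t 9.08 Fn 7.06 F [ 4.01 -3.53  5.56] M [-0.04 -0.48 -0.2 ] height of TCP over PATCH plane mm 84.67 w 0.02090317890600738
t 9.5 Fn 6.93 F [ 5.06 -3.37  5.19] M [-0.04 -0.5  -0.17] height of TCP over PATCH plane mm 84.68 w 0.021041401522505634
panel tool c [-0.0002 -0.0589  0.0887] n [-0.0043  0.0031 -1.    ] tilt vs -z deg [-0.25  0.18] world n [ 0.2479 -0.2403  0.9385]
plate tool c [-0.0264 -0.0277  0.0769] n [-0.0068  0.0066 -1.    ] tilt vs -z deg [-0.39  0.38] world n [ 0.2485 -0.2444  0.9373]
0.000517166127297869 0.00047674456413289516 4268 2360
gap underside-panel at tool axis: -0.08892642635441243 pad top plane dist from tcp -0.07686106781635511 panel dist 0.08892642635441243 gap 6.535853805731892e-05
panel2 tool c [ 0.0006 -0.0382  0.0888] n [-0.004   0.0041 -1.    ] tilt vs -z deg [-0.23  0.23] world n [ 0.2488 -0.2408  0.9382]
0.0004816195685226551 10711 extent y -0.06549290857492573 0.019724941010153096 gap2 0.00011463863088106638 angle 0.21628022430366978
145 168 388 [-0.0565 -0.0651  0.0889] [ 0.0557 -0.0652  0.0885] mid [-0.00040372 -0.06514001]
155 168 391 [-0.0568 -0.0599  0.089 ] [ 0.0577 -0.0601  0.0885] mid [ 0.00042085 -0.06000758]
165 168 391 [-0.0573 -0.0547  0.089 ] [ 0.0581 -0.0549  0.0885] mid [ 0.00042667 -0.05478546]
230 142 [-0.0239 -0.0658  0.0888]
280 141 [ 0.0007 -0.066   0.0887]
330 142 [ 0.0253 -0.0659  0.0886]
190 196 362 [-0.0397 -0.0443  0.0768] [ 0.04   -0.0445  0.0763]
230 199 359 [-0.0398 -0.0237  0.077 ] [ 0.0402 -0.024   0.0764]
t 9.65 Fn 7.58 F [ 3.23 -3.93  6.22] M [-0.01 -0.49 -0.18] height of TCP over PATCH plane mm 84.67 w 0.02115912954490061
```

View pics/p4_scene.png

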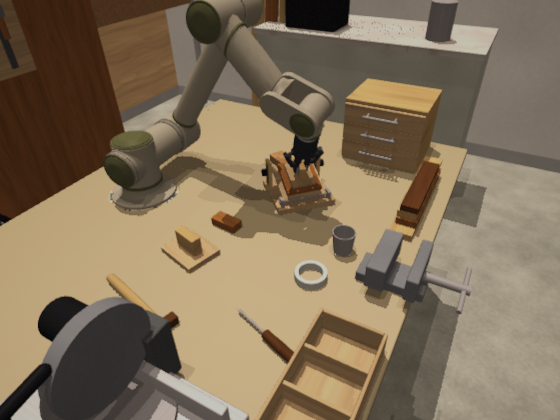

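The scene view shows the pad pressed on the panel at about (298,180). The bystanders sit at the same pixels as at the start. The normal force is about 9 N net, which matches about 4 mm of sink.

```bash
python3 -c "
from plant import r
print(r.sign_off())"; python3 st.py
```

```text
the job is handed in; nothing more can be done
None
the job is handed in; nothing more can be done
```

I gripped the smaller pad by its rib, lifted it and tilted it to the roughly 20° slope. I then set it on the patch with the rib up-slope, pressed it, and handed in at about 9.7 s with the grip (70 N set) and push held. No verdict was reported.

**Last checks:**

| Check | Reading |
|---|---|
| Gap between pad and panel | about 0.1 mm |
| Parallel to the face | within 0.2° (0.004 rad) |
| Centring on the patch | about 1 mm, inferred from the panel's edges because the pad hides the patch |
| Rib direction | less than 0.5° off up-slope, from the commanded turn and the earlier pose check; not measured separately at the end |
| Normal force | about 9 N above the unloaded reading, or about 4 mm sunk |
| Sink from the tool's travel since first touch | about 4.5 mm |
| Finger opening | steady at 21 mm on the nominally 22 mm rib |
| Bystanders | no visible shift in the scene image; compared by eye, not measured |

**What disagreed:**
- **Sink estimates:** force and tool travel differ by about 0.5 mm. Both are well inside 2–7 mm.
- **Up-slope position:** three readings of the up-slope position during the approach differed by 1–3 mm, so I shifted by a compromise. The last reading, once pressed, was within about 1 mm.
- **Slope direction:** the face looks towards the robot's right but away from it (+x, -y), not towards it as the text says. I followed the measured plane, which all three cameras agreed on.

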